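# Shim the seized foot of a rocking bench scale

### The job

The bench scale on the market table rocks, because its levelling foot at the front left corner (nearest the wedge) is seized and hangs short of the table. Push the steel wedge, thin end first and flat on the table, under that foot until it is snug and all four feet bear, yet not so far that it jacks another foot off the table; then press down on the corner of the pan above that foot with about 10 N, to show that the scale rocks no more, and take the hand away. Only push and press: lift nothing, do not shove the scale along, and leave the nut, the bearing and the gear where they are.

Things in the scene. Friction and masses are not known exactly. Their poses are not given: they have to be found in the camera images.
- scale: bench scale, loose, 3.5 kg: grey base 190 x 200 mm (x by y), underside 26 mm over the table; steel pan 200 x 210 mm, its flat top 68 mm over the table; indicator head on a pillar at its right (y -58 to -188 mm, x +25 to +75), to 210 mm high. Origin on the table under the middle; x to the rear, y left. Feet at x +-72, y +-78 mm; three have soft soles (give 1 mm), the front left one is short: 5 N there tips the scale
- foot_front_right: good foot at the scale's x -72, y -78 mm; disc of 28 mm diameter; origin at the centre of its sole
- foot_rear_left: good foot at the scale's x +72, y +78 mm; disc of 28 mm diameter; origin at the centre of its sole
- foot_rear_right: good foot at the scale's x +72, y -78 mm; disc of 28 mm diameter; origin at the centre of its sole
- short_foot: the seized foot at the scale's x -72, y +78 mm: disc of 28 mm diameter and 7 mm thick, origin at the centre of its flat sole, which hangs 5.5 to 9.5 mm over the table (differs from start to start); axes as the scale's. Its outer side lies 8 mm inside the base's left edge and 13 mm inside the pan's
- seized_stem (a joint): how far (m) the short foot's sole hangs above the plane of the other soles; stuck, it does not move
- pan_corner (a point): point on the top of the pan above the short foot, 68 mm over the table, 22 mm in from the pan's front and left edges: press here
- wedge: steel wedge flat on the table left of the scale, thin end roughly to the short foot, 0.3 kg: 100 long (x), 45 wide (y), straight taper from 2 mm at the thin end (+x) to 20 mm at the thick end (-x), whose upright face is the one to push. Origin under its middle, z up; mass centre 14 mm towards the thick end. Slides with 1 to 3 N, tight under the foot 5 to 12 N, over 16 N lifts another foot; stays where left
- nut: loose hexagon nut, 46 x 52 x 23 mm, bystander; origin under its centre
- bearing: loose ball bearing, diameter 62, 17 mm high, bystander; origin under its centre
- gear: loose gear, diameter 75, 27 mm high, bystander; origin under its centre
- gear_lever: fixed gear lever on the table at the robot's right, up to 0.42 m high, between the arm's start and the work: swing clear of it (and of gear shafts up to 0.24 m high nearer the robot there); origin at its foot

How it is judged:
By the outcome, as a careful person would: the job done as asked, in the order asked, and still so for the second after the job is handed in, with the robot touching nothing.
It also fails if it takes over 64 s, if anything falls off the work surface, if the arm or the gripper's body presses on something with over 40 N, if the wrist force passes 120 N, or if a joint passes its speed limit or range.

### The arm

A 7-joint arm with a two-finger parallel gripper is mounted at the origin on a cart in front of the work surface, level with it; the furniture and walls round the work are solid. World frame = base frame: x ahead of the robot, y to its left, z up, the work surface at z = 0. Lengths are in m, angles in rad, forces in N, time in s.
With the tool pointing down it reaches from about 0.4 to 0.85 m from the base axis. Payload 10.4 kg.
Tool frame: the origin (TCP) lies at the centre of the arm's flange, where the gripper is bolted on; the fingertips stand 173 mm ahead of it and the grasp point (between the pads) lies 155 mm ahead of it; z points along the fingers, y is the line along which they close (so a half turn about z gives the same grasp; the last joint's range is limited). The gripper opens to 85 mm and grips with 20 to 120 N. Pads are 22 mm wide; open, the fingers measure 114 mm over their backs; the gripper's body (76 mm by 85 mm) begins 54 mm behind the grasp point. The pads swing forward as they close: fully open they stand 13 mm farther back than shut.
Start: joints at [1.287, 0.332, -0.065, 1.46, 0.022, 1.35, -0.088], TCP at [0.161, -0.604, 0.405] pointing down, gripper open.
Joint ranges: [-2.6, 2.6], [-0.5, 2.12], [-1.47, 1.34], [0.16, 2.42], [-1.27, 4.41], [0.06, 2.06], [-2.6, 2.6]. Speed limits (rad/s): [2.22, 2.22, 2.79, 2.79, 3.14, 3.14, 3.14].

### API

Orientations are given as a unit quaternion [x, y, z, w].
In Python, from workcell import manip, viewer, finder gives the robot as it stands.
- The arm moves only by the tool arm_command, never from a script. Its argument "plan" is a list of rows, each an object with "dp": the shift along the tool's x, y, z in mm, a list of three; "spin": the turn about the tool's z in rad. A call has 1 to 5 rows; each row shifts and turns the commanded pose from where the row before left it, along the tool's axes as they then stand; what a row does not reach is not made up. A row lasts 1/10 s, in which the tool goes at most 50 mm and 8.59 degrees, less where a joint would pass 70% of its speed; a pose out of reach is approached as far as the arm can. A call is refused whole if a number of a shift passes 50 or a number of a turn 0.15, either way. A call with a gripper value outside its range is refused whole. "grip" is the closure, from -1 (fully open) to 1 (shut), set as the call begins (left out, the last holds). The fingers move at their own pace and stop on an object; "newtons" is the grip in N (left out, the last holds). Time passes only in rows, so rows that do not move let the fingers close. It gives the time, the measured TCP pose, the force, the opening and the grip force at its end, in the units of the state.
- manip.get_obs(): the state, without advancing time (a new reading comes with each control period).
- viewer.camera(name): name is "scene" or "top"; returns the picture (480x640x3 uint8, blue, green, red); there is no depth.
- viewer.camera_params(name): a dict with "vertical_fov" (degrees; the focal length in pixels is half the picture's height over the tangent of half this angle, whatever the lens; pixels are square), "cx", "cy" (the principal point, pixels), "R" (3x3) and "t" (3): a world point X has camera coordinates R X + t. Camera axes: x right, y down, z forward; pixel columns grow to the right and rows downward; lengths in m; the calibration is good to about 2 mm. A picture is of the moment at which its call begins. camera_params takes no time and is no camera call.
- manip.hand_in(): hands the job in; it is judged then, once.
Trained networks look in the newest picture that a camera, given by its name, has taken for a name from the list of things; names that differ only in an ending like _2 or _b are one class to them, and where a whole thing is asked for, a point or a joint stands for the part that bears it (a point fixed in the world has none). Each returns a list of dicts, best first, with "score" (0 to 1); they miss things now and then, are a little off and sometimes report something else, mostly with a low value. They report only what shows in the picture. A call takes as long as a camera call.
- finder.find_in(camera, thing): "position" ([x, y, z] in m, in world coordinates, good to about 4 mm: the middle of the surface that is visible of it).
The state is a dict: "clock": time; "joint_pos": joint angles; "joint_velocities": joint speeds; "tau": joint torques, N m; "position": TCP position; "ee_rot": TCP orientation; "ft_force": force on the tool from outside, world axes, zero at the start; "torque": the same for the moment, N m; "grip_width": opening from 0.0 (shut) to 1.0 (fully open); "grasp_force": force on a finger pad.
Only numpy, scipy, OpenCV 4.12 (cv2) and the standard library are available. Lean on these libraries where they do the work, as an engineer would, in place of code of your own. Each camera call takes 0.05 s, during which the arm holds its last target. There are 200 camera calls.

## Working session

There is one attempt and no reset: what is moved stays moved. The work goes in short steps, Python scripts to look and compute and a tool call to move; the robot and the scene stay as the last step left them, time stands still between calls to the robot, and variables do not carry over. Pictures are saved under pics/ and viewed, at most 10 in all, crops included, and the job is handed in when it is done.

Besides the shell and the picture viewer there is one more tool, called after "Call:" by a JSON object that holds its "api" and its "payload", one argument or row to a line. arm_command: Moves the arm, as the interface text tells. Its arguments: {"type":"object","properties":{"plan":{"type":"array","items":{"type":"object","properties":{"dp":{"type":"array","items":{"type":"number"}},"spin":{"type":"number"}}}},"grip":{"type":"number"},"newtons":{"type":"number"}},"required":["plan"]}

```bash
mkdir -p pics; cat > h.py <<'E'
import numpy as np, cv2
from workcell import manip, viewer, finder
from scipy.spatial.transform import Rotation as Ro
def cam(n):
    p=viewer.camera_params(n); f=240/np.tan(np.radians(p['vertical_fov'])/2)
    return f,p['cx'],p['cy'],np.array(p['R']),np.array(p['t'])
def proj(n,X):
    f,cx,cy,R,t=cam(n); c=np.atleast_2d(X)@R.T+t
    return np.c_[cx+f*c[:,0]/c[:,2],cy+f*c[:,1]/c[:,2]]
def back(n,uv,z):
    f,cx,cy,R,t=cam(n); uv=np.atleast_2d(uv)
    d=np.c_[(uv[:,0]-cx)/f,(uv[:,1]-cy)/f,np.ones(len(uv))]@R; o=-R.T@t
    return o+d*((z-o[2])/d[:,2])[:,None]
E
python3 - <<'E'
from h import *
for n in('scene','top'):
    im=viewer.camera(n); cv2.imwrite(f'pics/{n}0.png',im)
    print(n,cam(n)[0],-cam(n)[3].T@cam(n)[4])
    for t in ['scale','wedge','short_foot','pan_corner','nut','bearing','gear','gear_lever','foot_rear_left','foot_front_right']:
        for r in finder.find_in(n,t)[:2]: print(t,np.round(r['position'],3),round(r['score'],2),proj(n,r['position']).round()[0])
o=manip.get_obs(); print(o['clock'],o['position'],o['ee_rot'],o['ft_force'],Ro.from_quat(o['ee_rot']).as_matrix().round(3))
E
```

```text
scene 585.6770092892929 [-0.37405793 -0.06543284  1.3879158 ]
scale [0.5   0.055 0.063] 0.79 [288. 227.]
wedge [0.448 0.274 0.011] 0.88 [208. 249.]
pan_corner [0.497 0.052 0.065] 0.89 [289. 228.]
nut [0.347 0.152 0.024] 0.73 [247. 282.]
bearing [0.578 0.239 0.01 ] 0.61 [227. 212.]
gear [0.586 0.239 0.014] 0.69 [227. 208.]
gear [0.608 0.326 0.02 ] 0.57 [199. 199.]
top 451.01969601731764 [ 0.29059673 -0.0095539   1.14853203]
scale [0.5   0.067 0.064] 0.9 [298. 237.]
wedge [0.452 0.274 0.01 ] 0.72 [218. 259.]
pan_corner [0.503 0.064 0.066] 0.73 [299. 236.]
nut [0.584 0.235 0.014] 0.6 [235. 209.]
nut [0.349 0.152 0.024] 0.54 [264. 300.]
bearing [0.584 0.237 0.011] 0.59 [234. 209.]
gear [0.609 0.33  0.024] 0.68 [198. 198.]
foot_rear_left [0.455 0.271 0.008] 0.71 [219. 258.]
foot_front_right [0.501 0.065 0.068] 0.59 [299. 236.]
1.1 [ 0.16118736 -0.60386131  0.40473197] [9.91511118e-01 1.30021927e-01 1.40700371e-05 2.53804844e-05] [ 0.45634739  0.16483794 -0.19078809] [[ 0.966  0.258  0.   ]
 [ 0.258 -0.966 -0.   ]
 [ 0.     0.    -1.   ]]
```

View pics/scene0.png

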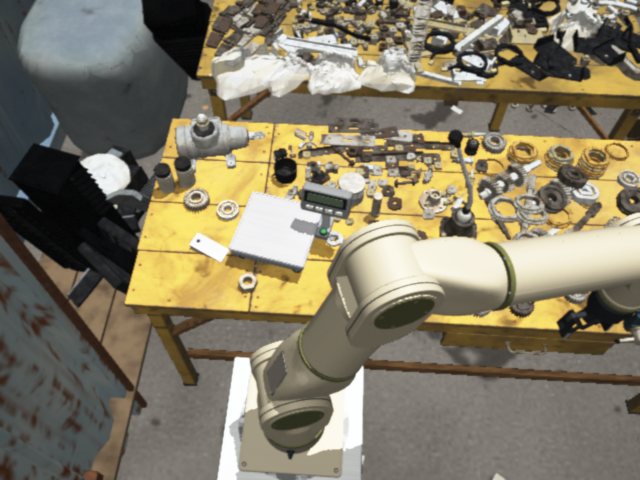

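View pics/top0.png

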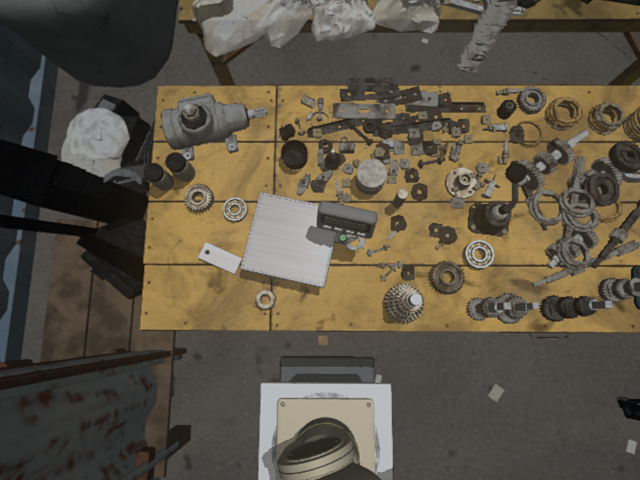

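```bash
python3 - <<'E'
from h import *
for n,(a,b,c,d) in {'top':(185,180,385,310),'scene':(175,180,375,310)}.items():
    im=cv2.imread(f'pics/{n}0.png')
    hsv=cv2.cvtColor(im,cv2.COLOR_BGR2HSV)
    m=((hsv[...,1]<60)&(hsv[...,2]>120)).astype(np.uint8)
    k,lab,st,ce=cv2.connectedComponentsWithStats(m)
    for nm,X in (('wedge',[.45,.274,.01]),('pan',[.5,.08,.068])):
        u,v=proj(n,X)[0].astype(int); l=lab[v,u]
        mm=(lab==l).astype(np.uint8)
        cs=max(cv2.findContours(mm,0,2)[0],key=cv2.contourArea)
        r=cv2.minAreaRect(cs); box=cv2.boxPoints(r)
        hull=cv2.convexHull(cs); q=cv2.approxPolyN(hull,4).reshape(-1,2)
        print(n,nm,l,st[l],'quad',q.tolist()); print(back(n,q,.068 if nm=='pan' else .01).round(4).tolist())
    cv2.imwrite(f'pics/{n}1.png',cv2.resize(im[b:d,a:c],None,fx=4,fy=4,interpolation=cv2.INTER_CUBIC))
E
```

```text
top wedge 174 [ 198  192  135   96 6531] quad [[318, 204], [346, 291], [180, 265], [262, 191]]
[[0.5986, 0.0191, 0.01], [0.373, -0.0532, 0.01], [0.4367, 0.3695, 0.01], [0.6333, 0.1665, 0.01]]
top pan 174 [ 198  192  135   96 6531] quad [[318, 204], [346, 291], [180, 265], [262, 191]]
[[0.5829, 0.0177, 0.068], [0.3688, -0.051, 0.068], [0.4292, 0.3502, 0.068], [0.6158, 0.1576, 0.068]]
scene wedge 182 [ 189  185  134   83 5404] quad [[324, 218], [303, 267], [165, 257], [282, 169]]
[[0.5735, -0.0394, 0.01], [0.4094, 0.0087, 0.01], [0.4163, 0.387, 0.01], [0.7448, 0.0968, 0.01]]
scene pan 182 [ 189  185  134   83 5404] quad [[324, 218], [303, 267], [165, 257], [282, 169]]
[[0.5337, -0.0405, 0.068], [0.3764, 0.0056, 0.068], [0.383, 0.3679, 0.068], [0.6977, 0.09, 0.068]]
```

View pics/top1.png

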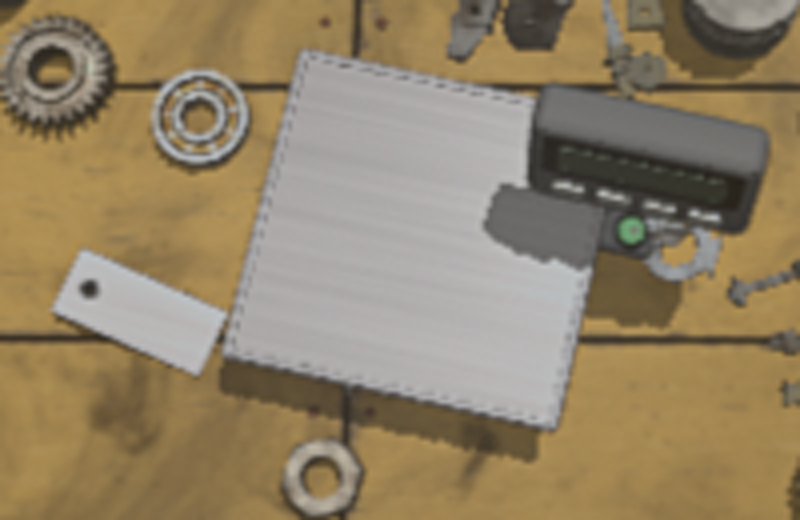

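View pics/scene1.png

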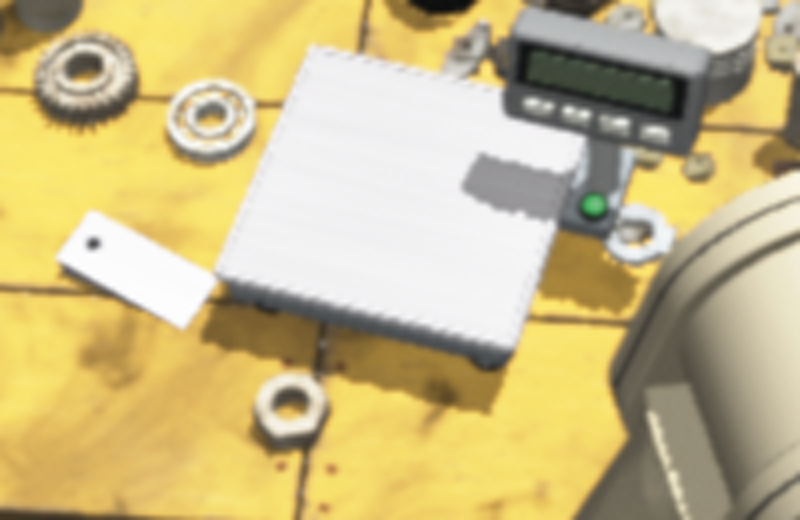

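```bash
python3 - <<'E'
from h import *
P={'top':((185,180),[(222,355),(303,52),(557,430)],[(80,250),(52,313)],[(228,316),(200,375)]),
'scene':((175,180),[(217,278),(313,45),(510,355)],[(92,210),(57,258)],[(217,280),(185,328)])}
for n,(o,pan,tk,tn) in P.items():
    g=lambda q,z: back(n,(np.array(q)+.5)/4-.5+o,z)[:,:2]
    p=g(pan,.068);a=g(tk,.02);b=g(tn,.002)
    ex=p[1]-p[0];ey=p[0]-p[2]
    c=(p[1]+p[2])/2
    print(n,'pan',p.round(4).tolist(),'len',np.linalg.norm(ex),np.linalg.norm(ey),'yaw',np.arctan2(ex[1],ex[0]),np.arctan2(-ey[0],ey[1]),'c',c)
    yaw=(np.arctan2(ex[1],ex[0])+np.arctan2(-ey[0],ey[1]))/2
    R=np.array([[np.cos(yaw),-np.sin(yaw)],[np.sin(yaw),np.cos(yaw)]])
    f=c+R@[-.072,.078]
    w=b.mean(0)-a.mean(0)
    print('foot',f,'thick',a.mean(0),'thin',b.mean(0),'len',np.linalg.norm(w),'width',np.linalg.norm(a[0]-a[1]),np.linalg.norm(b[0]-b[1]),
     'heading deg',np.degrees(np.arctan2(w[1],w[0])),'to foot',np.degrees(np.arctan2(*(f-a.mean(0))[::-1])), 'lateral of foot',np.cross(w/np.linalg.norm(w),f-a.mean(0)))
for t in('nut','bearing','gear'): print(t)
E
```

```text
top pan [[0.4218, 0.2041], [0.6116, 0.1615], [0.3777, 0.0018]] len 0.19460451625995412 0.2070517558396261 yaw -0.2209965823009633 -0.21417810158029654 c [0.4946895  0.08165138]
foot [0.44122539 0.17335519] thick [0.47407667 0.31484922] thin [0.43591648 0.22255647] len 0.09987067233699717 width 0.04346777425947966 0.04146904718458093 heading deg -112.46357412356677 to foot -103.07102598407992 lateral of foot 0.02370569700067596
scene pan [[0.4178, 0.2047], [0.6133, 0.1646], [0.3722, 0.0075]] len 0.19958465789022184 0.2024276762350377 yaw -0.20237640630817852 -0.22749804862149897 c [0.49274556 0.08607371]
foot [0.43903861 0.17763551] thick [0.47579758 0.31794523] thin [0.43602528 0.2261882 ] len 0.10000594469735606 width 0.0441088923676158 0.04279882995942728 heading deg -113.43443342339741 to foot -104.6806691006187 lateral of foot 0.022074148296175086
nut
bearing
gear<stdin>:15: DeprecationWarning: Arrays of 2-dimensional vectors are deprecated. Use arrays of 3-dimensional vectors instead. (deprecated in NumPy 2.0)
```

```bash
cat >> h.py <<'E'
import json
def rows(wps,step=48):
    """wps: list of ([x,y,z],yaw_of_tool_x); print rows from measured pose"""
    o=manip.get_obs(); p=np.array(o['position']); M=Ro.from_quat(o['ee_rot']).as_matrix(); y=np.arctan2(M[1,0],M[0,0]); out=[]
    for q,yw in wps:
        q=np.array(q); yw=y if yw is None else yw
        n=int(max(np.ceil(np.linalg.norm(q-p)*1000/step),np.ceil(abs(yw-y)/.145),1))
        for i in range(n):
            k=n-i; d=(q-p)/k*1000; c,s=np.cos(y),np.sin(y)
            dp=np.round([c*d[0]+s*d[1],s*d[0]-c*d[1],-d[2]],1)
            sp=round(-(yw-y)/k,3); out.append({'dp':dp.tolist(),'spin':sp})
            w=np.array([c*dp[0]+s*dp[1],s*dp[0]-c*dp[1],-dp[2]])/1000
            p=p+w; y-=sp
    for i in range(0,len(out),5): print(json.dumps(out[i:i+5]).replace(', "spin": -0.0','').replace(', "spin": 0.0}','}'))
E
python3 - <<'E'
from h import *
def tri(a,b):
    A=[];B=[]
    for n,uv in(('top',a),('scene',b)):
        o=back(n,uv,0)[0];o2=back(n,uv,.5)[0];d=(o2-o)/np.linalg.norm(o2-o);Q=np.eye(3)-np.outer(d,d);A.append(Q);B.append(Q@o)
    return np.linalg.lstsq(np.vstack(A),np.hstack(B),rcond=None)[0]
print('knob',tri((515,172),(455,135)),'foot',back('top',[(490,217)],.0),'shaft',back('top',[(404,303),(416,300)],[.1,.24][0]))
rows([([.20,-.50,.53],None),([.40,-.20,.53],None),([.46,.05,.52],None),([.50,.36,.40],np.radians(77.6))])
E
```

```text
knob [ 0.55086512 -0.33035997  0.40158599] foot [[ 0.56787286 -0.42941494  0.        ]] shaft [[ 0.33977093 -0.18297447  0.1       ]
 [ 0.34677    -0.21073394  0.1       ]]
[{"dp": [16.1, -22.6, -31.3]}, {"dp": [16.1, -22.6, -31.3]}, {"dp": [16.0, -22.6, -31.3]}, {"dp": [16.1, -22.5, -31.4]}, {"dp": [33.8, -29.8, 0.0]}]
[{"dp": [33.8, -29.8, 0.0]}, {"dp": [33.8, -29.8, 0.0]}, {"dp": [33.8, -29.8, 0.0]}, {"dp": [33.8, -29.8, 0.0]}, {"dp": [33.9, -29.8, 0.0]}]
[{"dp": [33.8, -29.8, 0.0]}, {"dp": [33.9, -29.7, 0.0]}, {"dp": [20.4, -37.7, 1.7]}, {"dp": [20.4, -37.7, 1.7]}, {"dp": [20.4, -37.7, 1.7]}]
[{"dp": [20.4, -37.7, 1.6]}, {"dp": [20.4, -37.7, 1.7]}, {"dp": [20.4, -37.6, 1.6]}, {"dp": [14.8, -36.2, 15.0], "spin": -0.137}, {"dp": [19.6, -33.8, 15.0], "spin": -0.137}]
[{"dp": [24.1, -30.8, 15.0], "spin": -0.137}, {"dp": [28.0, -27.2, 15.0], "spin": -0.137}, {"dp": [31.5, -23.1, 15.0], "spin": -0.136}, {"dp": [34.3, -18.6, 15.0], "spin": -0.137}, {"dp": [36.6, -13.8, 15.0], "spin": -0.136}]
[{"dp": [38.1, -8.7, 15.0], "spin": -0.137}]
```

Call:
{"api": "arm_command", "payload": {
  "plan": [
    {"dp":[16,-23,-31]},
    {"dp":[16,-23,-31]},
    {"dp":[16,-23,-31]},
    {"dp":[16,-22,-31]},
    {"dp":[34,-30,0]}
  ],
  "grip": 0.65
}}

```text
invalid input at $.plan[0]: expected keys dp, spin
```

Call:
{"api": "arm_command", "payload": {
  "plan": [
    {"dp":[34,-30,0]},
    {"dp":[34,-30,0]},
    {"dp":[34,-30,0]},
    {"dp":[34,-30,0]},
    {"dp":[34,-30,0]}
  ]
}}

```text
invalid input at $.plan[0]: expected keys dp, spin
```

Call:
{"api": "arm_command", "payload": {
  "plan": [
    {"dp":[34,-30,0]},
    {"dp":[34,-30,0]},
    {"dp":[20,-38,2]},
    {"dp":[20,-38,2]},
    {"dp":[20,-38,2]}
  ]
}}

```text
invalid input at $.plan[0]: expected keys dp, spin
```

Call:
{"api": "arm_command", "payload": {
  "plan": [
    {"dp":[20,-38,2]},
    {"dp":[20,-38,2]},
    {"dp":[20,-38,2]},
    {"dp":[0,0,0]}
  ]
}}

```text
invalid input at $.plan[0]: expected keys dp, spin
```

Call:
{"api": "arm_command", "payload": {
  "plan": [
    {"dp":[16,-23,-31],"spin":0},
    {"dp":[16,-23,-31],"spin":0},
    {"dp":[16,-23,-31],"spin":0},
    {"dp":[16,-22,-31],"spin":0},
    {"dp":[34,-30,0],"spin":0}
  ],
  "grip": 0.65
}}

```text
clock: 1.6
position: [0.2233, -0.4618, 0.5331]
ee_rot: [0.992, 0.128, 0.001, 0.003]
ft_force: [-0.3, -0.5, 0.3]
grip_width: 0.176
grasp_force: 0.0
```

Call:
{"api": "arm_command", "payload": {
  "plan": [
    {"dp":[34,-30,0],"spin":0},
    {"dp":[34,-30,0],"spin":0},
    {"dp":[34,-30,0],"spin":0},
    {"dp":[34,-30,0],"spin":0},
    {"dp":[34,-30,0],"spin":0}
  ]
}}

```text
clock: 2.1
position: [0.3508, -0.271, 0.529]
ee_rot: [0.992, 0.13, 0.0, 0.0]
ft_force: [1.5, -0.8, 0.2]
grip_width: 0.178
grasp_force: 0.0
```

Call:
{"api": "arm_command", "payload": {
  "plan": [
    {"dp":[34,-30,0],"spin":0},
    {"dp":[34,-30,0],"spin":0},
    {"dp":[20,-38,2],"spin":0},
    {"dp":[20,-38,2],"spin":0},
    {"dp":[20,-38,2],"spin":0}
  ]
}}

```text
clock: 2.6
position: [0.4291, -0.0699, 0.5228]
ee_rot: [0.992, 0.13, 0.0, 0.0]
ft_force: [1.4, 0.1, 0.2]
grip_width: 0.173
grasp_force: 0.0
```

Call:
{"api": "arm_command", "payload": {
  "plan": [
    {"dp":[20,-38,2],"spin":0},
    {"dp":[20,-38,2],"spin":0},
    {"dp":[20,-38,2],"spin":0},
    {"dp":[0,0,0],"spin":0}
  ]
}}

```text
clock: 3.0
position: [0.4574, 0.0597, 0.5169]
ee_rot: [0.991, 0.134, 0.001, -0.001]
ft_force: [-0.5, -0.9, 0.4]
grip_width: 0.175
grasp_force: 0.0
```

```bash
python3 - <<'E'
from h import *
rows([([.480,.356,.26],np.radians(77.6)),([.480,.356,.182],np.radians(77.6))])
E
```

```text
[{"dp": [11.2, -31.1, 28.5], "spin": -0.121}, {"dp": [14.8, -29.5, 28.6], "spin": -0.121}, {"dp": [18.3, -27.5, 28.5], "spin": -0.12}, {"dp": [21.5, -25.1, 28.6], "spin": -0.121}, {"dp": [24.3, -22.3, 28.5], "spin": -0.12}]
[{"dp": [26.8, -19.2, 28.6], "spin": -0.121}, {"dp": [29.0, -15.9, 28.5], "spin": -0.12}, {"dp": [30.6, -12.3, 28.6], "spin": -0.121}, {"dp": [31.9, -8.4, 28.5], "spin": -0.12}, {"dp": [0.0, -0.0, 39.0]}]
[{"dp": [0.0, -0.0, 39.0]}]
```

Call:
{"api": "arm_command", "payload": {
  "plan": [
    {"dp":[11,-31,28.5],"spin":-0.121},
    {"dp":[15,-29.5,28.5],"spin":-0.121},
    {"dp":[18,-27.5,28.5],"spin":-0.12},
    {"dp":[21.5,-25,28.5],"spin":-0.121},
    {"dp":[24.5,-22.5,28.5],"spin":-0.12}
  ]
}}

```text
clock: 3.5
position: [0.4714, 0.2192, 0.3733]
ee_rot: [0.907, 0.42, 0.0, 0.0]
ft_force: [0.9, -1.0, -1.7]
grip_width: 0.174
grasp_force: 0.0
```

Call:
{"api": "arm_command", "payload": {
  "plan": [
    {"dp":[27,-19,28.5],"spin":-0.121},
    {"dp":[29,-16,28.5],"spin":-0.12},
    {"dp":[30.5,-12,28.5],"spin":-0.121},
    {"dp":[32,-8.5,28.5],"spin":-0.12},
    {"dp":[0,0,0],"spin":0}
  ]
}}

```text
clock: 4.0
position: [0.4809, 0.3527, 0.2556]
ee_rot: [0.779, 0.627, -0.003, -0.002]
ft_force: [-1.7, -1.0, -0.5]
grip_width: 0.171
grasp_force: 0.0
```

```bash
python3 - <<'E'
from h import *
o=manip.get_obs();print(o['clock'],o['position'],o['ft_force'],np.round(o['joint_pos'],2))
rows([([.480,.356,.24],np.radians(77.6)),([.480,.356,.181],np.radians(77.6))],25)
E
```

```text
4.0 [0.48094648 0.35266928 0.2556443 ] [-1.71684796 -0.9772936  -0.45085194] [ 0.04  0.61 -0.99  1.66  0.54  1.18 -1.3 ]
[{"dp": [3.1, -1.6, 15.6]}, {"dp": [-0.0, -0.0, 19.7]}, {"dp": [-0.0, -0.0, 19.7]}, {"dp": [-0.0, -0.0, 19.6]}]
```

Call:
{"api": "arm_command", "payload": {
  "plan": [
    {"dp":[3,-1.5,15.5],"spin":0},
    {"dp":[0,0,20],"spin":0},
    {"dp":[0,0,20],"spin":0},
    {"dp":[0,0,19],"spin":0},
    {"dp":[0,0,0],"spin":0}
  ]
}}

```text
clock: 4.5
position: [0.4821, 0.3514, 0.1834]
ee_rot: [0.783, 0.623, -0.002, 0.0]
ft_force: [0.3, -0.5, 0.3]
grip_width: 0.175
grasp_force: 0.0
```

```bash
python3 - <<'E'
from h import *
ims=[]
for n,(a,b,c,d) in {'top':(185,210,285,310),'scene':(165,190,265,290)}.items():
    ims.append(cv2.resize(viewer.camera(n)[b:d,a:c],None,fx=4,fy=4,interpolation=cv2.INTER_CUBIC))
cv2.imwrite('pics/c2.png',np.hstack(ims))
o=manip.get_obs();print(o['clock'],o['position'],o['ee_rot'],o['ft_force'])
E
```

```text
4.6 [0.48248859 0.35275214 0.18603495] [7.82316393e-01 6.22881222e-01 9.71214670e-05 1.86151996e-04] [-0.16018088  0.60966374  0.82252173]
```

View pics/c2.png

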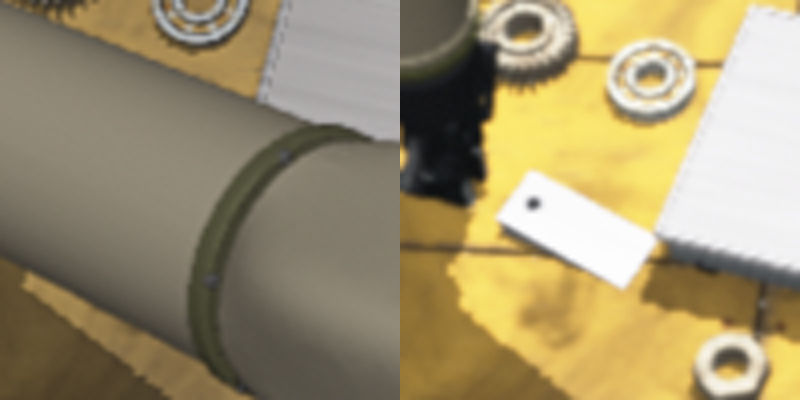

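Call:
{"api": "arm_command", "payload": {
  "plan": [
    {"dp":[0,-3,4],"spin":0},
    {"dp":[-8,0,0],"spin":0},
    {"dp":[-8,0,0],"spin":0},
    {"dp":[-5,0,0],"spin":0},
    {"dp":[-4,0,0],"spin":0}
  ]
}}

```text
clock: 5.1
position: [0.4738, 0.3288, 0.182]
ee_rot: [0.782, 0.623, 0.0, 0.0]
ft_force: [0.0, 2.4, -1.5]
grip_width: 0.174
grasp_force: 0.8
```

Call:
{"api": "arm_command", "payload": {
  "plan": [
    {"dp":[-4,0,0],"spin":0},
    {"dp":[-4,0,0],"spin":0},
    {"dp":[-4,0,0],"spin":0},
    {"dp":[-4,0,0],"spin":0},
    {"dp":[0,0,0],"spin":0}
  ]
}}

```text
clock: 5.6
position: [0.4702, 0.3134, 0.1818]
ee_rot: [0.782, 0.623, -0.0, 0.0]
ft_force: [-0.1, 0.9, 0.7]
grip_width: 0.173
grasp_force: 0.2
```

```bash
python3 - <<'E'
from h import *
im=viewer.camera('scene'); im=cv2.resize(im[190:290,165:285],None,fx=6,fy=6,interpolation=cv2.INTER_CUBIC)
cv2.imwrite('pics/c3.png',im)
o=manip.get_obs();print(o['clock'],o['position'],o['ee_rot'],o['ft_force'])
E
```

```text
5.65 [0.47015814 0.31344194 0.18166204] [ 7.82098662e-01  6.23154537e-01 -1.93135641e-04  2.62354631e-04] [0.63750524 1.08416618 0.99807606]
```

View pics/c3.png

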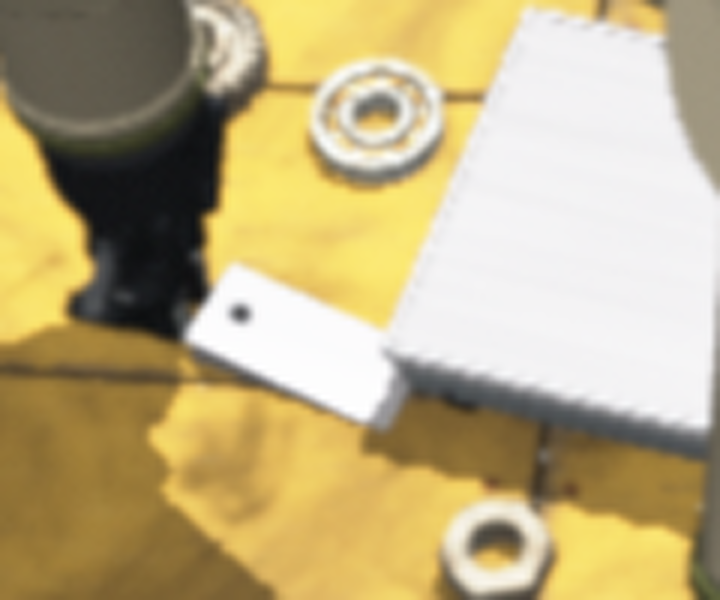

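```bash
cat >> h.py <<'E'
F=np.array([.440,.1755]); b=np.array([.215,.977]); l=np.array([.977,-.215])
def px(uv,o,k,z): 
    X=back('scene',(np.array(uv,float)+.5)/k-.5+o,z)[0,:2]; return X
def sl(X): return np.array([(X-F)@b,(X-F)@l]).round(4)
E
python3 - <<'E'
from h import *
o=(165,190)
r=px((238,265),o,6,.02);f=px((188,338),o,6,.02);t=px((375,428),o,6,.002)
print('rear',sl(r),'front',sl(f),'thinfront',sl(t),'tool',sl(np.array([.4702,.3134])))
print('face angle',np.degrees(np.arctan2(*(r-f)[::-1])),'edge heading',np.degrees(np.arctan2(*(t-f)[::-1])))
E
```

```text
rear [0.1231 0.0261] front [ 0.1301 -0.0174] thinfront [ 0.0369 -0.029 ] tool [ 1.412e-01 -1.000e-04]
face angle -21.620989069771937 edge heading -109.55955843712175
```

Call:
{"api": "arm_command", "payload": {
  "plan": [
    {"dp":[18,0,0],"spin":0},
    {"dp":[5,18,0],"spin":0},
    {"dp":[0,18,0],"spin":0},
    {"dp":[0,18,0],"spin":0},
    {"dp":[0,0,0],"spin":0}
  ],
  "grip": 1
}}

```text
clock: 6.15
position: [0.5301, 0.3226, 0.1812]
ee_rot: [0.783, 0.622, -0.0, 0.001]
ft_force: [0.6, -0.6, -0.3]
grip_width: 0.001
grasp_force: 0.0
```

Call:
{"api": "arm_command", "payload": {
  "plan": [
    {"dp":[-20,0,0],"spin":0},
    {"dp":[-20,0,0],"spin":0},
    {"dp":[-10,0,0],"spin":0},
    {"dp":[0,0,0],"spin":0}
  ]
}}

```text
clock: 6.55
position: [0.5166, 0.2741, 0.1815]
ee_rot: [0.782, 0.623, -0.001, 0.001]
ft_force: [1.3, 0.9, 0.5]
grip_width: 0.001
grasp_force: 0.0
```

Call:
{"api": "arm_command", "payload": {
  "plan": [
    {"dp":[0,-5,0],"spin":0},
    {"dp":[0,-4,0],"spin":0},
    {"dp":[0,-4,0],"spin":0},
    {"dp":[0,-4,0],"spin":0},
    {"dp":[0,-4,0],"spin":0}
  ]
}}

```text
clock: 7.05
position: [0.4962, 0.2806, 0.1819]
ee_rot: [0.782, 0.623, 0.001, 0.0]
ft_force: [2.6, 0.5, 1.0]
grip_width: 0.0
grasp_force: 0.9
```

```bash
python3 - <<'E'
from h import *
im=viewer.camera('scene'); im=cv2.resize(im[190:290,165:285],None,fx=6,fy=6,interpolation=cv2.INTER_CUBIC)
cv2.imwrite('pics/c4.png',im)
o=manip.get_obs();print(o['clock'],o['position'],o['ee_rot'],o['ft_force'],sl(np.array(o['position'])[:2]))
E
```

```text
7.1 [0.4955486  0.280783   0.18189868] [ 7.81767285e-01  6.23570214e-01  3.14367154e-04 -3.71556068e-05] [2.18483005 0.73896802 0.10697661] [0.1148 0.0316]
```

View pics/c4.png

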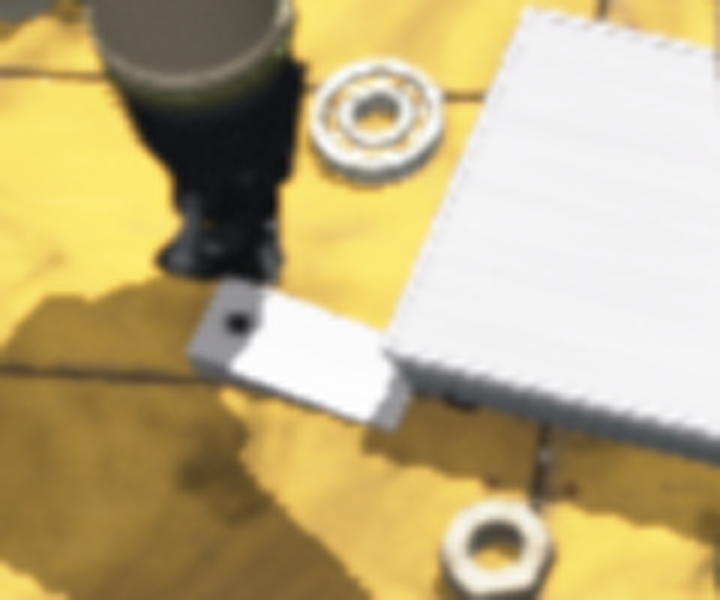

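```bash
python3 - <<'E'
from h import *
o=(165,190)
r=px((233,275),o,6,.02);f=px((190,352),o,6,.02);t=px((387,430),o,6,.002)
print('rear',sl(r),'front',sl(f),'thinfront',sl(t))
print('face angle',np.degrees(np.arctan2(*(r-f)[::-1])),'edge heading',np.degrees(np.arctan2(*(t-f)[::-1])))
E
```

```text
rear [0.1232 0.0203] front [ 0.1264 -0.0241] thinfront [ 0.0313 -0.0285]
face angle -16.463629537899415 edge heading -105.07522799624446
```

Call:
{"api": "arm_command", "payload": {
  "plan": [
    {"dp":[0,-3,0],"spin":0},
    {"dp":[0,0,0],"spin":0},
    {"dp":[0,10,0],"spin":0},
    {"dp":[0,8,0],"spin":0}
  ]
}}

```text
clock: 7.5
position: [0.5117, 0.2762, 0.1815]
ee_rot: [0.782, 0.623, -0.0, 0.0]
ft_force: [0.5, -0.1, 0.4]
grip_width: -0.003
grasp_force: 0.0
```

Call:
{"api": "arm_command", "payload": {
  "plan": [
    {"dp":[20,0,0],"spin":0},
    {"dp":[20,0,0],"spin":0},
    {"dp":[15,0,0],"spin":0},
    {"dp":[0,-20,0],"spin":0},
    {"dp":[0,-20,0],"spin":0}
  ],
  "grip": 0.65
}}

```text
clock: 8.0
position: [0.4846, 0.3394, 0.1812]
ee_rot: [0.782, 0.623, -0.0, -0.0]
ft_force: [0.4, 0.3, -1.5]
grip_width: 0.179
grasp_force: 0.0
```

Call:
{"api": "arm_command", "payload": {
  "plan": [
    {"dp":[0,-9,0],"spin":0},
    {"dp":[0,0,0],"spin":0}
  ]
}}

```text
clock: 8.2
position: [0.475, 0.3415, 0.1816]
ee_rot: [0.782, 0.624, -0.0, 0.0]
ft_force: [-0.5, 0.4, -0.1]
grip_width: 0.177
grasp_force: 0.0
```

```bash
python3 - <<'E'
from h import *
o=manip.get_obs();print(o['clock'],o['position'],o['ft_force'],sl(np.array(o['position'])[:2]))
E
```

```text
8.2 [0.47498033 0.34146776 0.18162102] [-0.46043423  0.39152932 -0.1098295 ] [ 0.1697 -0.0015]
```

Call:
{"api": "arm_command", "payload": {
  "plan": [
    {"dp":[-10,-2.5,0],"spin":0},
    {"dp":[-10,0,0],"spin":0},
    {"dp":[-8,0,0],"spin":0},
    {"dp":[-5,0,0],"spin":0},
    {"dp":[-4,0,0],"spin":0}
  ]
}}

```text
clock: 8.7
position: [0.465, 0.305, 0.1818]
ee_rot: [0.782, 0.623, 0.0, 0.0]
ft_force: [0.2, 1.9, -1.0]
grip_width: 0.174
grasp_force: 0.8
```

Call:
{"api": "arm_command", "payload": {
  "plan": [
    {"dp":[-4,0,0],"spin":0},
    {"dp":[-4,0,0],"spin":0},
    {"dp":[-4,0,0],"spin":0},
    {"dp":[-4,0,0],"spin":0},
    {"dp":[0,0,0],"spin":0}
  ]
}}

```text
clock: 9.2
position: [0.4611, 0.2897, 0.1817]
ee_rot: [0.782, 0.623, -0.0, 0.0]
ft_force: [0.2, 0.4, -0.2]
grip_width: 0.171
grasp_force: 0.0
```

```bash
python3 - <<'E'
from h import *
im=viewer.camera('scene'); im=cv2.resize(im[190:290,165:285],None,fx=6,fy=6,interpolation=cv2.INTER_CUBIC)
cv2.imwrite('pics/c5.png',im)
o=manip.get_obs();print(o['clock'],o['position'],o['ee_rot'],o['ft_force'],sl(np.array(o['position'])[:2]))
E
```

```text
9.25 [0.46116049 0.2897885  0.18166129] [ 7.82114416e-01  6.23134720e-01 -2.52384410e-04  3.13020771e-04] [-0.77948221  0.4505015   0.54254676] [ 0.1162 -0.0039]
```

View pics/c5.png

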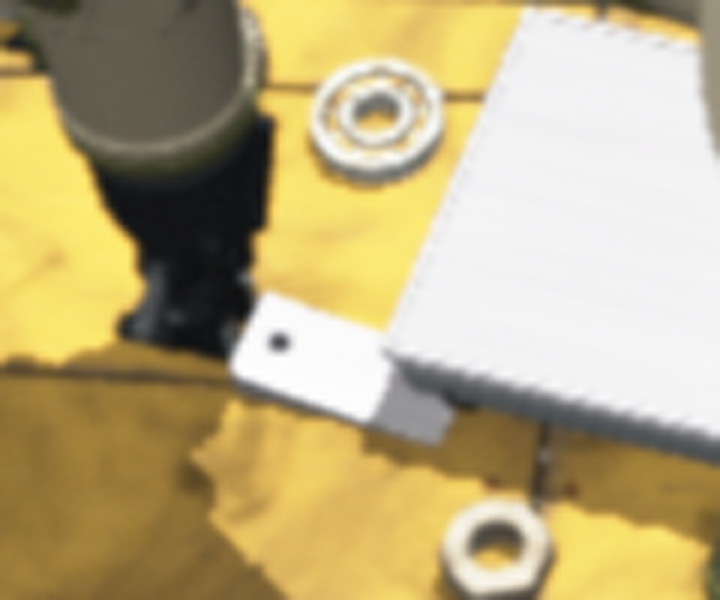

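```bash
python3 - <<'E'
from h import *
o=(165,190)
r=px((268,293),o,6,.02);f=px((230,368),o,6,.02);t=px((440,445),o,6,.002)
print('rear',sl(r),'front',sl(f),'thinfront',sl(t))
print('face angle',np.degrees(np.arctan2(*(r-f)[::-1])),'edge heading',np.degrees(np.arctan2(*(t-f)[::-1])))
ft=lambda s,q,z: ((proj('scene',np.r_[F+s*b+q*l,z])[0]-o+.5)*6-.5).round()
print('foot centre',ft(0,0,.008),'foot front',ft(0,-.014,.008),ft(0,-.014,.015),'pan FL',ft(.027,-.028,.068),'base FL',ft(.022,-.023,.026))
E
```

```text
rear [0.104  0.0156] front [ 0.1056 -0.027 ] thinfront [ 0.0053 -0.0292]
face angle -14.596031648704763 edge heading -103.69597128025816
foot centre [472. 388.] foot front [461. 413.] [460. 406.] pan FL [379. 356.] base FL [404. 398.]
```

Call:
{"api": "arm_command", "payload": {
  "plan": [
    {"dp":[15,0,0],"spin":0},
    {"dp":[0,-18,0],"spin":0},
    {"dp":[0,-18,0],"spin":0},
    {"dp":[0,-16,0],"spin":0},
    {"dp":[0,0,0],"spin":0}
  ],
  "grip": 1
}}

```text
clock: 9.75
position: [0.4118, 0.3171, 0.1816]
ee_rot: [0.781, 0.624, -0.0, 0.0]
ft_force: [0.1, 0.2, -0.3]
grip_width: 0.002
grasp_force: 0.0
```

Call:
{"api": "arm_command", "payload": {
  "plan": [
    {"dp":[-20,0,0],"spin":0},
    {"dp":[-20,0,0],"spin":0},
    {"dp":[-20,0,0],"spin":0},
    {"dp":[-4,0,0],"spin":0},
    {"dp":[0,0,0],"spin":0}
  ]
}}

```text
clock: 10.25
position: [0.4002, 0.2535, 0.1818]
ee_rot: [0.783, 0.623, 0.0, 0.0]
ft_force: [-0.5, 0.8, -0.1]
grip_width: -0.0
grasp_force: 0.0
```

Call:
{"api": "arm_command", "payload": {
  "plan": [
    {"dp":[0,6,0],"spin":0},
    {"dp":[0,4,0],"spin":0},
    {"dp":[0,3,0],"spin":0},
    {"dp":[0,3,0],"spin":0},
    {"dp":[0,0,0],"spin":0}
  ]
}}

```text
clock: 10.75
position: [0.4155, 0.2506, 0.1816]
ee_rot: [0.782, 0.623, 0.0, -0.0]
ft_force: [-0.7, -0.2, -0.2]
grip_width: -0.002
grasp_force: 0.0
```

```bash
python3 - <<'E'
from h import *
o=manip.get_obs();print(o['clock'],o['position'],o['ft_force'],sl(np.array(o['position'])[:2]))
E
```

```text
10.75 [0.41547569 0.25058245 0.1816378 ] [-0.70217272 -0.24341512 -0.18778557] [ 0.0681 -0.0401]
```

Call:
{"api": "arm_command", "payload": {
  "plan": [
    {"dp":[0,3,0],"spin":0},
    {"dp":[0,2,0],"spin":0}
  ]
}}

```text
clock: 10.95
position: [0.42, 0.2494, 0.1816]
ee_rot: [0.782, 0.623, -0.0, -0.0]
ft_force: [-1.7, 0.9, 0.9]
grip_width: -0.001
grasp_force: 1.2
```

```bash
python3 - <<'E'
from h import *
im=viewer.camera('scene'); im=cv2.resize(im[190:290,165:285],None,fx=6,fy=6,interpolation=cv2.INTER_CUBIC)
cv2.imwrite('pics/c6.png',im)
o=manip.get_obs();print(o['clock'],o['position'],o['ft_force'],sl(np.array(o['position'])[:2]))
E
```

```text
11.0 [0.4201864  0.24933522 0.18165781] [-0.52376779  0.35812292  1.18639841] [ 0.0679 -0.0352]
```

View pics/c6.png

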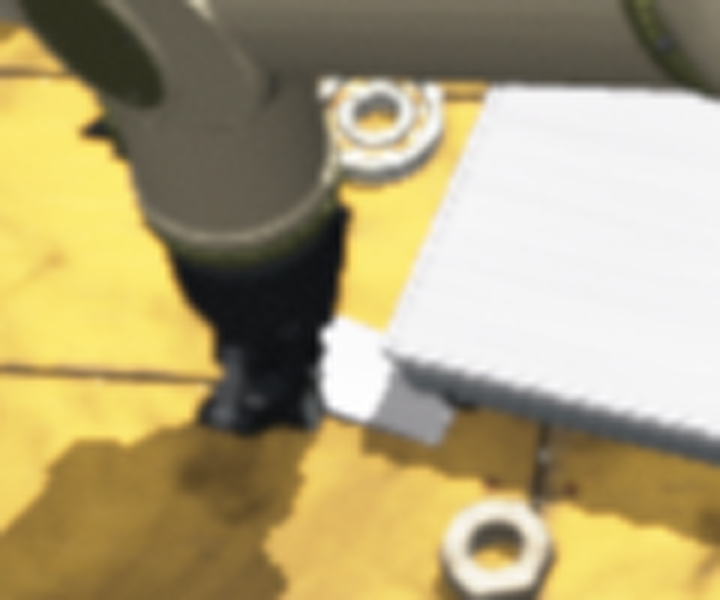

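Call:
{"api": "arm_command", "payload": {
  "plan": [
    {"dp":[0,2,0],"spin":0},
    {"dp":[0,2,0],"spin":0},
    {"dp":[0,0,0],"spin":0},
    {"dp":[0,-10,0],"spin":0},
    {"dp":[0,-10,0],"spin":0}
  ]
}}

```text
clock: 11.5
position: [0.4037, 0.253, 0.1817]
ee_rot: [0.782, 0.623, 0.0, 0.0]
ft_force: [-0.3, 0.5, 0.0]
grip_width: 0.0
grasp_force: 0.0
```

Call:
{"api": "arm_command", "payload": {
  "plan": [
    {"dp":[20,0,0],"spin":0},
    {"dp":[20,0,0],"spin":0},
    {"dp":[20,0,0],"spin":0},
    {"dp":[10,20,0],"spin":0},
    {"dp":[0,20,0],"spin":0}
  ],
  "grip": 0.65
}}

```text
clock: 12.0
position: [0.4582, 0.3142, 0.1821]
ee_rot: [0.781, 0.625, 0.001, -0.0]
ft_force: [0.1, -0.2, 0.3]
grip_width: 0.176
grasp_force: 0.0
```

Call:
{"api": "arm_command", "payload": {
  "plan": [
    {"dp":[0,11,0],"spin":0},
    {"dp":[0,0,0],"spin":0}
  ]
}}

```text
clock: 12.2
position: [0.4704, 0.3091, 0.1816]
ee_rot: [0.783, 0.623, 0.0, 0.0]
ft_force: [0.1, -0.8, -0.4]
grip_width: 0.177
grasp_force: 0.0
```

```bash
python3 - <<'E'
from h import *
im=viewer.camera('scene'); cv2.imwrite('pics/full7.png',im)
o=manip.get_obs();print(o['clock'],o['position'],o['ft_force'],sl(np.array(o['position'])[:2]))
a=cv2.imread('pics/c5.png'); 
g=cv2.resize(im[190:290,165:285],None,fx=6,fy=6,interpolation=cv2.INTER_CUBIC); cv2.imwrite('pics/c7.png',g)
# white wedge blob in both
for q in (a,g):
    m=(q.min(2)>200).astype(np.uint8); m[:, 385:]=0; m[:270]=0
    m[:,:]=m
    k,lab,st,ce=cv2.connectedComponentsWithStats(m); i=1+np.argmax(st[1:,4]); c=max(cv2.findContours((lab==i).astype(np.uint8),0,2)[0],key=cv2.contourArea)
    print(st[i],cv2.approxPolyN(cv2.convexHull(c),5).reshape(-1,2).tolist())
E
```

```text
12.25 [0.4693628  0.30954957 0.1815598 ] [-0.06955715 -0.47835967 -0.93319152] [ 1.373e-01 -1.000e-04]
[  233   294   152   126 12186] [[384, 332], [384, 393], [369, 422], [226, 372], [265, 292]]
[  235   287   150   126 11979] [[384, 324], [384, 392], [372, 415], [231, 362], [270, 282]]
```

View pics/c7.png

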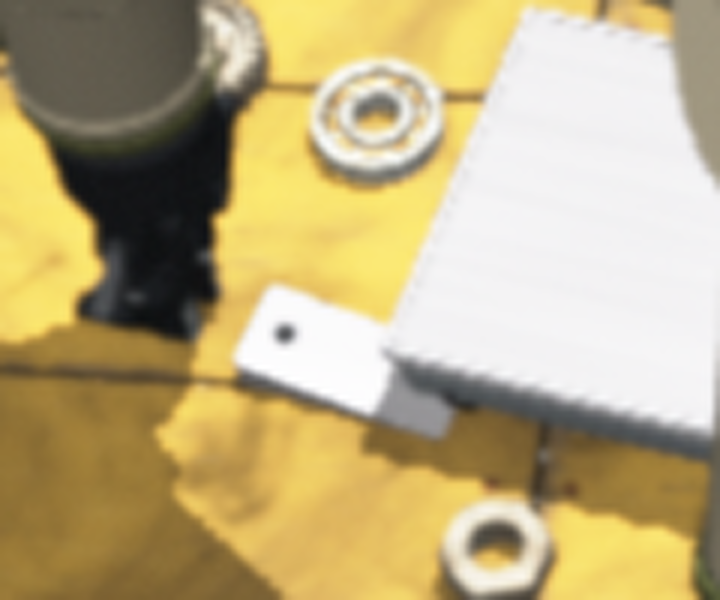

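Call:
{"api": "arm_command", "payload": {
  "plan": [
    {"dp":[-8,-1,0],"spin":0},
    {"dp":[-7,0,0],"spin":0},
    {"dp":[-4,0,0],"spin":0},
    {"dp":[-3,0,0],"spin":0},
    {"dp":[-3,0,0],"spin":0}
  ]
}}

```text
clock: 12.75
position: [0.463, 0.2856, 0.1818]
ee_rot: [0.782, 0.623, 0.0, -0.0]
ft_force: [1.8, 2.4, -1.6]
grip_width: 0.177
grasp_force: 1.2
```

Call:
{"api": "arm_command", "payload": {
  "plan": [
    {"dp":[-2,0,0],"spin":0},
    {"dp":[-2,0,0],"spin":0},
    {"dp":[-2,0,0],"spin":0}
  ]
}}

```text
clock: 13.05
position: [0.4618, 0.2806, 0.182]
ee_rot: [0.782, 0.624, 0.001, -0.001]
ft_force: [1.5, 7.4, -1.6]
grip_width: 0.177
grasp_force: 3.6
```

Call:
{"api": "arm_command", "payload": {
  "plan": [
    {"dp":[-2,0,0],"spin":0},
    {"dp":[-2,0,0],"spin":0}
  ]
}}

```text
clock: 13.25
position: [0.461, 0.2776, 0.1824]
ee_rot: [0.782, 0.624, 0.002, -0.001]
ft_force: [1.7, 10.3, -2.1]
grip_width: 0.178
grasp_force: 5.7
```

Call:
{"api": "arm_command", "payload": {
  "plan": [
    {"dp":[-2,0,0],"spin":0},
    {"dp":[-2,0,0],"spin":0}
  ]
}}

```text
clock: 13.45
position: [0.4602, 0.2746, 0.1829]
ee_rot: [0.781, 0.624, 0.003, -0.002]
ft_force: [2.7, 14.2, -2.4]
grip_width: 0.177
grasp_force: 7.3
```

Call:
{"api": "arm_command", "payload": {
  "plan": [
    {"dp":[8,0,0],"spin":0},
    {"dp":[10,0,0],"spin":0},
    {"dp":[20,0,0],"spin":0},
    {"dp":[10,0,-30],"spin":0}
  ]
}}

```text
clock: 13.85
position: [0.47, 0.3191, 0.209]
ee_rot: [0.782, 0.623, -0.003, -0.0]
ft_force: [1.5, 0.6, 0.8]
grip_width: 0.176
grasp_force: 0.0
```

```bash
python3 - <<'E'
from h import *
im=viewer.camera('scene')
o=manip.get_obs();print(o['clock'],o['position'],o['ft_force'],sl(np.array(o['position'])[:2]))
for t in('wedge','scale','nut','bearing','gear'): print(t,[(np.round(r['position'],3),round(r['score'],2)) for r in finder.find_in('scene',t)[:1]])
old=cv2.imread('pics/full7.png').astype(np.float32); 
def sh(a,b,c,d):
    A=cv2.cvtColor(old,6)[b:d,a:c] ; B=cv2.cvtColor(im.astype(np.float32),6)[b:d,a:c]; return cv2.phaseCorrelate(A,B,cv2.createHanningWindow((c-a,d-b),5))
print('pan FL',sh(228,226,262,260),'pan rear-left corner',sh(240,182,275,210),'nut',sh(232,265,262,295),'bearing',sh(212,195,245,225))
g=cv2.resize(im[190:290,165:285],None,fx=6,fy=6,interpolation=cv2.INTER_CUBIC); cv2.imwrite('pics/c8.png',g)
m=(g.min(2)>200).astype(np.uint8); m[:, 385:]=0; m[:270]=0
k,lab,st,ce=cv2.connectedComponentsWithStats(m); i=1+np.argmax(st[1:,4]); c=max(cv2.findContours((lab==i).astype(np.uint8),0,2)[0],key=cv2.contourArea)
q=cv2.approxPolyN(cv2.convexHull(c),5).reshape(-1,2); print(q.tolist(),[sl(px(p,(165,190),6,.02)).tolist() for p in q])
E
```

```text
13.9 [0.47105491 0.32216394 0.21567694] [0.85687689 4.65693427 5.92506832] [ 0.15   -0.0012]
wedge [(array([0.437, 0.229, 0.016]), 0.8)]
scale [(array([0.475, 0.133, 0.063]), 0.73)]
nut [(array([0.347, 0.15 , 0.022]), 0.74)]
bearing [(array([0.585, 0.237, 0.012]), 0.86)]
gear [(array([0.616, 0.312, 0.021]), 0.69)]
pan FL ((-0.03420957142819958, -0.6056644666951208), 1.057292816079693) pan rear-left corner ((0.09841219267577728, -0.2552256015767558), 0.9411641445424822) nut ((0.03937530962002356, -0.04147228444506723), 0.9877616002824572) bearing ((0.020254089607167458, -0.01769488620339743), 0.9980641663074493)
[[384, 318], [384, 392], [375, 410], [259, 370], [295, 290]] [[0.0478, 0.0177], [0.0338, -0.0195], [0.0344, -0.0295], [0.0926, -0.0243], [0.0926, 0.0206]]
```

Call:
{"api": "arm_command", "payload": {
  "plan": [
    {"dp":[0,0,-43],"spin":0},
    {"dp":[0,0,-42],"spin":0},
    {"dp":[-40,-1,0],"spin":0},
    {"dp":[-40,-1,0],"spin":0},
    {"dp":[-40,0,0],"spin":0}
  ],
  "grip": 1
}}

```text
clock: 14.65
position: [0.4413, 0.2005, 0.2958]
ee_rot: [0.782, 0.623, -0.001, 0.0]
ft_force: [0.4, -0.4, 0.5]
grip_width: -0.001
grasp_force: 0.0
```

Call:
{"api": "arm_command", "payload": {
  "plan": [
    {"dp":[-28,0,0],"spin":0},
    {"dp":[0,0,20],"spin":0},
    {"dp":[0,0,20],"spin":0},
    {"dp":[0,0,8],"spin":0},
    {"dp":[0,0,0],"spin":0}
  ]
}}

```text
clock: 15.15
position: [0.4352, 0.1747, 0.2476]
ee_rot: [0.782, 0.623, -0.001, -0.001]
ft_force: [-0.5, -0.4, -0.6]
grip_width: 0.0
grasp_force: 0.0
```

```bash
python3 - <<'E'
from h import *
o=manip.get_obs();print(o['clock'],o['position'],o['ft_force'],sl(np.array(o['position'])[:2]))
E
```

```text
15.15 [0.43524336 0.17467171 0.24759831] [-0.52749916 -0.43791521 -0.60008922] [-0.0018 -0.0045]
```

Close to the corner point; shift slightly and press slowly.

Call:
{"api": "arm_command", "payload": {
  "plan": [
    {"dp":[3,1,2],"spin":0},
    {"dp":[0,0,1.5],"spin":0},
    {"dp":[0,0,1],"spin":0}
  ]
}}

```text
clock: 15.45
position: [0.4376, 0.1781, 0.2446]
ee_rot: [0.782, 0.623, 0.0, 0.0]
ft_force: [0.7, -0.4, -0.1]
grip_width: -0.002
grasp_force: 0.0
```

Call:
{"api": "arm_command", "payload": {
  "plan": [
    {"dp":[0,0,1],"spin":0},
    {"dp":[0,0,0.5],"spin":0}
  ]
}}

```text
clock: 15.65
position: [0.4375, 0.1777, 0.2428]
ee_rot: [0.782, 0.623, 0.0, 0.0]
ft_force: [-0.3, -0.1, -0.7]
grip_width: 0.003
grasp_force: 0.0
```

Call:
{"api": "arm_command", "payload": {
  "plan": [
    {"dp":[0,0,0.5],"spin":0},
    {"dp":[0,0,0],"spin":0}
  ]
}}

```text
clock: 15.85
position: [0.4374, 0.1776, 0.2422]
ee_rot: [0.782, 0.623, -0.0, 0.0]
ft_force: [-0.0, 0.5, -0.1]
grip_width: -0.0
grasp_force: 0.0
```

Call:
{"api": "arm_command", "payload": {
  "plan": [
    {"dp":[0,0,0.5],"spin":0},
    {"dp":[0,0,0.5],"spin":0}
  ]
}}

```text
clock: 16.05
position: [0.4375, 0.1777, 0.2413]
ee_rot: [0.782, 0.623, 0.0, 0.0]
ft_force: [-3.1, -0.8, 7.7]
grip_width: -0.006
grasp_force: 4.0
```

Call:
{"api": "arm_command", "payload": {
  "plan": [
    {"dp":[0,0,0.5],"spin":0},
    {"dp":[0,0,0],"spin":0}
  ]
}}

```text
clock: 16.25
position: [0.4375, 0.1778, 0.2413]
ee_rot: [0.782, 0.623, -0.0, 0.0]
ft_force: [-3.5, -1.3, 10.5]
grip_width: 0.003
grasp_force: 5.4
```

Call:
{"api": "arm_command", "payload": {
  "plan": [
    {"dp":[0,0,0.5],"spin":0},
    {"dp":[0,0,0],"spin":0}
  ]
}}

```text
clock: 16.45
position: [0.4375, 0.1779, 0.2411]
ee_rot: [0.782, 0.623, -0.0, 0.0]
ft_force: [-5.3, -3.0, 17.8]
grip_width: -0.002
grasp_force: 8.8
```

Call:
{"api": "arm_command", "payload": {
  "plan": [
    {"dp":[0,0,-0.6],"spin":0},
    {"dp":[0,0,0],"spin":0},
    {"dp":[0,0,0],"spin":0}
  ]
}}

```text
clock: 16.75
position: [0.4375, 0.1778, 0.2413]
ee_rot: [0.782, 0.623, -0.0, 0.0]
ft_force: [-1.8, -2.1, 9.4]
grip_width: -0.003
grasp_force: 4.7
```

Call:
{"api": "arm_command", "payload": {
  "plan": [
    {"dp":[0,0,0],"spin":0},
    {"dp":[0,0,0],"spin":0},
    {"dp":[0,0,0],"spin":0},
    {"dp":[0,0,0],"spin":0},
    {"dp":[0,0,0],"spin":0}
  ]
}}

```text
clock: 17.25
position: [0.4375, 0.1778, 0.2413]
ee_rot: [0.782, 0.623, -0.0, 0.0]
ft_force: [-2.5, -1.9, 8.8]
grip_width: -0.001
grasp_force: 4.7
```

Call:
{"api": "arm_command", "payload": {
  "plan": [
    {"dp":[0,0,-3],"spin":0},
    {"dp":[0,0,-10],"spin":0},
    {"dp":[0,0,-40],"spin":0},
    {"dp":[0,0,-40],"spin":0},
    {"dp":[0,0,-40],"spin":0}
  ]
}}

```text
clock: 17.75
position: [0.437, 0.178, 0.3757]
ee_rot: [0.782, 0.624, -0.0, -0.0]
ft_force: [1.7, -0.3, -0.1]
grip_width: -0.001
grasp_force: 0.0
```

Call:
{"api": "arm_command", "payload": {
  "plan": [
    {"dp":[40,0,-20],"spin":0},
    {"dp":[40,0,0],"spin":0},
    {"dp":[40,0,0],"spin":0},
    {"dp":[30,0,0],"spin":0},
    {"dp":[0,0,0],"spin":0}
  ]
}}

```text
clock: 18.25
position: [0.4697, 0.3278, 0.3942]
ee_rot: [0.78, 0.625, 0.0, -0.002]
ft_force: [-1.0, 0.2, 0.0]
grip_width: 0.001
grasp_force: 0.0
```

```bash
python3 - <<'E'
from h import *
im=viewer.camera('scene'); cv2.imwrite('pics/full9.png',im)
o=manip.get_obs();print(o['clock'],o['position'],o['ft_force'])
for t in('wedge','scale','nut','bearing','gear'): print(t,[(np.round(r['position'],3),round(r['score'],2)) for r in finder.find_in('scene',t)[:1]])
old=cv2.imread('pics/full7.png').astype(np.float32); s0=cv2.imread('pics/scene0.png').astype(np.float32)
def sh(O,a,b,c,d):
    A=cv2.cvtColor(O,6)[b:d,a:c] ; B=cv2.cvtColor(im.astype(np.float32),6)[b:d,a:c]; r=cv2.phaseCorrelate(A,B,cv2.createHanningWindow((c-a,d-b),5)); return np.round([*r[0],r[1]],2)
for O in(old,s0): print('panFL',sh(O,228,226,262,260),'front edge',sh(O,250,245,290,275),'RL',sh(O,240,182,275,210),'nut',sh(O,232,265,262,295),'bearing',sh(O,212,195,245,225))
c8=cv2.imread('pics/c8.png')
for z in (c8,cv2.resize(im[190:290,165:285],None,fx=6,fy=6,interpolation=cv2.INTER_CUBIC)):
    m=(z.min(2)>200).astype(np.uint8); m[:, 385:]=0; m[:270]=0
    k,lab,st,ce=cv2.connectedComponentsWithStats(m); i=1+np.argmax(st[1:,4]); c=max(cv2.findContours((lab==i).astype(np.uint8),0,2)[0],key=cv2.contourArea)
    q=cv2.approxPolyN(cv2.convexHull(c),5).reshape(-1,2); print(q.tolist(),[sl(px(p,(165,190),6,.02)).tolist() for p in q])
E
```

```text
18.3 [0.47003109 0.32591704 0.39409289] [ 0.41808955 -0.21381153 -1.13082031]
wedge [(array([0.437, 0.23 , 0.015]), 0.58)]
scale [(array([0.472, 0.13 , 0.067]), 0.83)]
nut [(array([0.345, 0.152, 0.026]), 0.8)]
bearing [(array([0.583, 0.239, 0.016]), 0.57)]
gear [(array([0.606, 0.328, 0.021]), 0.89)]
panFL [ 0.   -0.63  1.07] front edge [ 0.51 -0.33  0.56] RL [ 0.08 -0.12  0.62] nut [0.02 0.01 0.99] bearing [0.03 0.   1.  ]
panFL [ 0.14 -0.09  0.87] front edge [-0.16 -0.2   1.01] RL [-0.18  0.31  0.83] nut [-0.02 -0.01  0.97] bearing [-0.01  0.03  1.  ]
[[384, 318], [384, 392], [375, 410], [259, 370], [295, 290]] [[0.0478, 0.0177], [0.0338, -0.0195], [0.0344, -0.0295], [0.0926, -0.0243], [0.0926, 0.0206]]
[[384, 319], [384, 391], [375, 409], [259, 370], [296, 290]] [[0.0476, 0.0172], [0.034, -0.019], [0.0346, -0.029], [0.0926, -0.0243], [0.0922, 0.0207]]
```

```bash
python3 -c "
from workcell import manip; print(manip.hand_in())"
```

```text
the job is handed in; nothing more can be done
None
```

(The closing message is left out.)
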